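Long clamp bar from the parts tub into the locating jig

TASK

Take the one long flat bar out of the parts tub, leaving the other parts in the tub, and lay it flat on the jig plate. Then, pushing it firmly home each time, press its long side up against the jig's fence first and, keeping it along the fence, slide its end up against the end stop. Leave it lying there, touching both, and do not disturb the jar or the yellow-handled gauge on the bench.

Things in the scene. Friction and masses are not known exactly. Their poses are not given: they have to be found in the camera images.
- long_bar: The wanted part: dark steel flat bar, 115 long (its y) x 34 wide (its x) x 12 thick (its z), two small bright marks on top, about 0.3 kg. The longest part in the tub, it lies flat with a long side against the tub's +x wall (gap 1 to 3: no room for a finger) and is too long to be gripped by its ends. Origin at the centre of its underside.
- bar_center (a point): The centre of the long bar's volume (6 mm above its underside when it lies flat).
- tub: White plastic open tub fixed to the bench, 200 (its x) x 260 (its y) outside, 40 high, walls and floor 5 thick; a decorative rim adds 10 mm outside. Origin at the centre of its underside; its inner floor is at z = 5 mm. The long bar lies along its +x wall.
- short_bar: Dark steel flat bar like the wanted one but only 70 long (its y) x 34 x 12; stays in the tub. Origin at the centre of its underside.
- hex_block: Dark steel hexagonal block, 34 across flats, 22 high; stays in the tub. Origin at the centre of its underside.
- small_hex: Dark steel hexagonal block, 26 across flats, 18 high; stays in the tub. Origin at the centre of its underside.
- collar: Dark steel ring lying flat, 40 outside, 22 bore, 14 high; stays in the tub. Origin at the centre of its underside.
- small_collar: Dark steel ring lying flat, 32 outside, 16 bore, 12 high; stays in the tub. Origin at the centre of its underside.
- spacer: Aluminium round spacer, standing, 28 diameter, 24 high; stays in the tub. Origin at the centre of its underside.
- low_spacer: Aluminium round spacer, standing, 28 diameter, 16 high; stays in the tub. Origin at the centre of its underside.
- thin_spacer: Dark steel round spacer, standing, 24 diameter, 22 high; stays in the tub. Origin at the centre of its underside.
- square_block: Aluminium block 26 x 26 x 20 high; stays in the tub. Origin at the centre of its underside.
- low_block: Dark steel block 26 x 26 x 14 high; stays in the tub. Origin at the centre of its underside.
- jig: Locating jig fixed to the bench: aluminium plate 150 (its x) x 200 (its y) x 12 thick, fence along its +x side, end stop at its +y end. Origin at the centre of its underside. An open toggle clamp, up to 60 high, stands behind the fence (jig x 59 to 150, jig y -32 to 12). With the bar home, bar_center is at jig (28, 22.5, 18) mm and bar y lies along jig y (either way round).
- fence: The jig's dark steel fence: a wall 12 (jig x) x 170 (jig y) x 22 high on the plate. Its flat face towards the jig's -x lies at jig x = 45 mm; it runs from jig y = -95 to 75 mm. Origin at the centre of its underside, at jig (51, -10, 12) mm.
- end_stop: The jig's dark steel end stop: a block 40 (jig x) x 12 (jig y) x 22 high on the plate. Its face towards the jig's -y lies at jig y = 80 mm; it runs from jig x = 0 to 40 mm. Origin at the centre of its underside, at jig (20, 86, 12) mm.
- oil_can: Bystander: clear plastic jar with white cap, 56 diameter, 85 high. Origin at the centre of its underside.
- plug_gauge: Bystander: standing gauge with a yellow handle, 44 diameter, 85 high. Origin at the centre of its underside.

How it is judged:
On the way, in this order (a step that is already met when the one before it is completed fails the run):
1. the long bar is lifted out of the tub (height (world z) of bar_center above 0.06 m), for 0.1 s.
2. the long bar, flat on the plate, is pressed along the fence with more than 3 N (x of bar_center in the frame of jig above 0.0255 m and angle between the y axis of long_bar and the y axis of jig, either way round below 0.04 rad and z of bar_center in the frame of jig between 0.015 and 0.021 m and contact force between long_bar and fence above 3 N), for 0.05 s.
3. still along the fence, the bar's end is pressed against the end stop with more than 3 N (x of bar_center in the frame of jig above 0.0255 m and angle between the y axis of long_bar and the y axis of jig, either way round below 0.04 rad and z of bar_center in the frame of jig between 0.015 and 0.021 m and contact force between long_bar and end_stop above 3 N), for 0.05 s.
At the end, for the whole second after the job is handed in: The long bar lies flat on the jig plate, at rest and released, its long side within 2.5 mm of the fence (aligned to 0.04 rad) and its end within 2.5 mm of the end stop; the ten other parts are inside the tub, below its rim (x of bar_center in the frame of jig above 0.0255 m and angle between the y axis of long_bar and the y axis of jig, either way round below 0.04 rad and z of bar_center in the frame of jig between 0.015 and 0.021 m and y of bar_center in the frame of jig between 0.02 and 0.0245 m and linear speed of long_bar below 0.01 m/s and height (world z) of each of short_bar, hex_block, small_hex, collar, small_collar, spacer, low_spacer, thin_spacer, square_block, low_block below 0.04 m and x of short_bar in the frame of tub between -0.1 and 0.1 m and y of short_bar in the frame of tub between -0.13 and 0.13 m and x of hex_block in the frame of tub between -0.1 and 0.1 m and y of hex_block in the frame of tub between -0.13 and 0.13 m and x of small_hex in the frame of tub between -0.1 and 0.1 m and y of small_hex in the frame of tub between -0.13 and 0.13 m and x of collar in the frame of tub between -0.1 and 0.1 m and y of collar in the frame of tub between -0.13 and 0.13 m and x of small_collar in the frame of tub between -0.1 and 0.1 m and y of small_collar in the frame of tub between -0.13 and 0.13 m and x of spacer in the frame of tub between -0.1 and 0.1 m and y of spacer in the frame of tub between -0.13 and 0.13 m and x of low_spacer in the frame of tub between -0.1 and 0.1 m and y of low_spacer in the frame of tub between -0.13 and 0.13 m and x of thin_spacer in the frame of tub between -0.1 and 0.1 m and y of thin_spacer in the frame of tub between -0.13 and 0.13 m and x of square_block in the frame of tub between -0.1 and 0.1 m and y of square_block in the frame of tub between -0.13 and 0.13 m and x of low_block in the frame of tub between -0.1 and 0.1 m and y of low_block in the frame of tub between -0.13 and 0.13 m); the robot touches nothing.
It fails at once if the jar on the bench is pushed more than 20 mm or tipped (distance of oil_can from where it was at the start of the episode above 0.02 m or angle between oil_can's own z axis and vertical above 0.4 rad).
It fails at once if the gauge on the bench is pushed more than 20 mm or tipped (distance of plug_gauge from where it was at the start of the episode above 0.02 m or angle between plug_gauge's own z axis and vertical above 0.4 rad).
It also fails if it takes over 72 s, if anything falls off the work surface, if the arm or the gripper's body presses on something with over 40 N, if the wrist force passes 120 N, or if a joint passes its speed limit or range.

ROBOT

A 6-joint arm with a two-finger parallel gripper is mounted at the origin on the work surface. World frame = base frame: x ahead of the robot, y to its left, z up, the work surface at z = 0. Lengths are in m, angles in rad, forces in N, time in s.
With the tool pointing down it reaches from about 0.375 to 0.75 m from the base axis. Payload 9 kg.
Tool frame: the origin (TCP) lies midway between the tips of the shut fingers; the grasp point (between the pads) lies 19 mm behind it; z points along the fingers, y is the line along which they close (so a half turn about z gives the same grasp; the last joint's range is limited). The gripper opens to 85 mm and grips with 20 to 120 N. Pads are 22 mm wide; open, the fingers measure 114 mm over their backs; the gripper's body (76 mm by 85 mm) begins 54 mm behind the grasp point. The pads swing forward as they close: fully open they stand 13 mm farther back than shut.
Start: joints at [-1.431, 0.104, 0.097, 1.564, 0, 1.353], TCP at [0.21, -0.562, 0.231] pointing down, gripper open.
Joint ranges: [-2.99, 2.99], [-0.84, 1.86], [-1.1, 1.16], [-1.84, 2.11], [-1.51, 1.56], [-3.14, 3.14]. Speed limits (rad/s): [2.22, 2.22, 2.57, 3.14, 3.14, 3.14].

INTERFACE

Orientations are given as a unit quaternion [x, y, z, w].
In Python, from plant import * gives the robot as it stands.
- The arm moves only by the tool carry_out, never from a script. Its argument "deltas" is one flat list of numbers, 4 for each row, row after row: the shift along the tool's x, y, z in units of 0.4 m (1.0 is 0.4 m), then the turn about the tool's z in units of pi/2 rad (1.0 is pi/2 rad). A call has exactly 5 rows; each row is the pose to reach, as a shift and turn from the pose commanded when the call began, along the tool's axes at that moment; what a row does not reach only later rows make up. A row lasts 1/10 s, in which the tool goes at most 50 mm and 8.59 degrees, less where a joint would pass 70% of its speed; a pose out of reach is approached as far as the arm can. A call with a number of a shift or a turn outside -1 to 1 is refused whole. A call with a gripper value outside its range is refused whole. "grip" is the finger opening in mm, from 0 to 85.4, set as the call begins (left out, the last holds). The fingers move at their own pace and stop on an object; "squeeze" is the grip in N (left out, the last holds). Time passes only in rows, so rows that repeat a pose let the fingers close, or fill a call up. It gives the time, the measured TCP pose, the force, the opening and the grip force at its end, in the units of the state.
- sense(): the state, without advancing time (a new reading comes with each control period).
- camera(name): name is "scene" or "top" or "wrist"; returns the picture (420x560x3 uint8, red, green, blue); there is no depth.
- camera_params(name): a dict with "fov_y" (degrees; the focal length in pixels is half the picture's height over the tangent of half this angle, whatever the lens; pixels are square), "cx", "cy" (the principal point, pixels), "k1" (the pictures are not rectified: a ray, as slopes to the right and down, at radius r is drawn at 1 + k1 r^2 times it, then the intrinsics apply), "camera_from_world" (4x4, takes a point from world to camera coordinates); the wrist camera has in their place "tool_from_camera" (4x4, takes a point from camera to tool coordinates, whose origin is the TCP and whose axes are the flange's). Camera axes: x right, y down, z forward; pixel columns grow to the right and rows downward; lengths in m; the calibration is good to about 2 mm. A picture is of the moment at which its call begins: read the wrist's pose just before it. camera_params takes no time and is no camera call.
- finish_job(): hands the job in; it is judged then, once.
The state is a dict: "clock": time; "joint_pos": joint angles; "qvel": joint speeds; "joint_efforts": joint torques, N m; "ee_pos": TCP position; "tcp_rot": TCP orientation; "ft_force": force on the tool from outside, world axes, zero at the start; "moment": the same for the moment, N m; "width": opening from 0.0 (shut) to 1.0 (fully open); "finger_force": force on a finger pad.
Only numpy, scipy, OpenCV 4.12 (cv2) and the standard library are available. Lean on these libraries where they do the work, as an engineer would, in place of code of your own. Each camera call takes 0.05 s, during which the arm holds its last target. There are 200 camera calls.

## Working session

There is one attempt and no reset: what is moved stays moved. The work goes in short steps, Python scripts to look and compute and a tool call to move; the robot and the scene stay as the last step left them, time stands still between calls to the robot, and variables do not carry over. Pictures are saved under pics/ and viewed, at most 10 in all, crops included, and the job is handed in when it is done.

Besides the shell and the picture viewer there is one more tool, called after "Call:" as name(argument=value, ...) on one line, values as JSON. carry_out: Moves the arm, as the interface text tells. Shifts and turns lie within -1 to 1; 1 stands for 0.4 m of shift or pi/2 rad of turn. Its arguments: {"type":"object","properties":{"deltas":{"type":"array","items":{"type":"number","minimum":-1,"maximum":1}},"grip":{"type":"number"},"squeeze":{"type":"number"}},"required":["deltas"]}

```bash
ls; mkdir -p pics; python3 - <<'E'
from plant import *
import cv2,json
s=sense(); print({k:s[k] for k in('clock','ee_pos','tcp_rot','ft_force','width')})
for n in('top','scene'):
    im=camera(n); cv2.imwrite(f'pics/{n}0.png',im[:,:,::-1]); p=camera_params(n); print(n,p)
print(camera_params('wrist'))
E
```

```text
pics
{'clock': 0.0, 'ee_pos': array([ 0.21009991, -0.56161937,  0.2304906 ]), 'tcp_rot': array([ 9.84038926e-01,  1.77951917e-01,  2.99660402e-05, -7.11782768e-04]), 'ft_force': array([ 0.17547906,  1.00644145, -0.31203718]), 'width': 0.998404584399143}
top {'fov_y': 45.43704274980435, 'cx': 279.4624923380896, 'cy': 208.15215681659424, 'k1': -0.0779529536386489, 'camera_from_world': array([[-0.01225884, -0.99984535, -0.0126097 ,  0.02181293],
       [-0.9977022 ,  0.01307097, -0.0664791 ,  0.54315898],
       [ 0.06663364,  0.01176577, -0.99770814,  1.10097422],
       [ 0.        ,  0.        ,  0.        ,  1.        ]])}
scene {'fov_y': 45.802739052593225, 'cx': 271.98541006576517, 'cy': 196.96729471505625, 'k1': -0.1076878635874164, 'camera_from_world': array([[ 0.42572604,  0.90481567, -0.0081209 , -0.23939252],
       [ 0.67958655, -0.32565305, -0.65735242, -0.32322947],
       [-0.59742737,  0.27433319, -0.75353954,  1.64474836],
       [ 0.        ,  0.        ,  0.        ,  1.        ]])}
{'fov_y': 71.39295419208281, 'cx': 276.65191770040474, 'cy': 202.56530025638259, 'k1': 0.015909631942112087, 'tool_from_camera': array([[-1.12314406e-03, -9.62096889e-01, -2.72705547e-01,
         6.91992955e-02],
       [ 9.99999276e-01, -9.62794531e-04, -7.21810107e-04,
         8.51304243e-04],
       [ 4.31891850e-04, -2.72706160e-01,  9.62097274e-01,
        -1.43060011e-01],
       [ 0.00000000e+00,  0.00000000e+00,  0.00000000e+00,
         1.00000000e+00]])}
```

View pics/top0.png

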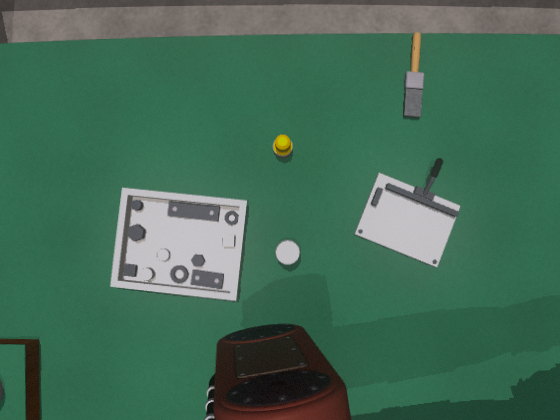

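View pics/scene0.png

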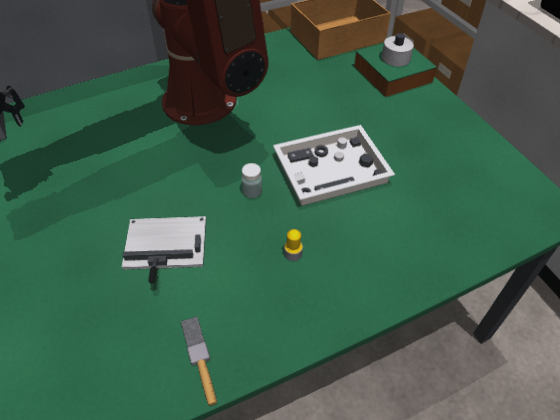

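The top picture shows the tub at left (px 112–247, 188–300). The long bar lies along its far (+x) wall, from about px (168,208) to (220,214), with marks near (175,209) and (210,213). The small collar at (231,217) sits close to the bar's right end. The jig is at right, with its fence from (387,186) to (457,214) and the end stop at (377,197). The jar is at (288,252) and the gauge at (283,146). The scene view agrees with this.

```bash
cat > h.py <<'E'
from plant import *
import numpy as np, cv2
from scipy.spatial.transform import Rotation as R
def cam(n,s=None):
    p=camera_params(n)
    if n=='wrist':
        T=np.eye(4); T[:3,:3]=R.from_quat(s['tcp_rot']).as_matrix(); T[:3,3]=s['ee_pos']
        W=T@p['tool_from_camera']
    else: W=np.linalg.inv(p['camera_from_world'])
    f=210/np.tan(np.radians(p['fov_y']/2))
    return p,f,W
def pts(c,px,z):
    p,f,W=c; px=np.atleast_2d(np.array(px,float)).reshape(-1,1,2)
    K=np.array([[f,0,p['cx']],[0,f,p['cy']],[0,0,1]])
    u=cv2.undistortPoints(px,K,np.array([p['k1'],0,0,0.]))[:,0]
    d=np.c_[u,np.ones(len(u))]@W[:3,:3].T; o=W[:3,3]
    return o+d*((z-o[2])/d[:,2])[:,None]
def proj(c,P):
    p,f,W=c; M=np.linalg.inv(W)
    K=np.array([[f,0,p['cx']],[0,f,p['cy']],[0,0,1]])
    return cv2.projectPoints(np.atleast_2d(P).astype(float),cv2.Rodrigues(M[:3,:3])[0],M[:3,3],K,np.array([p['k1'],0,0,0.]))[0][:,0]
def togo(s,target,yaw):
    """shift/turn in units of the moves, from the measured pose"""
    Rm=R.from_quat(s['tcp_rot']).as_matrix(); d=Rm.T@(np.array(target)-s['ee_pos'])
    y0=np.arctan2(Rm[1,0],Rm[0,0]); t=-(yaw-y0)
    return d/.4, t/(np.pi/2), y0
E
python3 - <<'E'
from h import *
im=cv2.imread('pics/top0.png'); c=cam('top')
g=cv2.cvtColor(im,cv2.COLOR_BGR2GRAY)
hsv=cv2.cvtColor(im,cv2.COLOR_BGR2HSV)
w=((hsv[...,1]<60)&(g>110)).astype(np.uint8)
cs,_=cv2.findContours(w,cv2.RETR_EXTERNAL,cv2.CHAIN_APPROX_NONE)
for k in cs:
    if cv2.contourArea(k)>2000:
        r=cv2.minAreaRect(k); b=cv2.boxPoints(r); print(r); 
        z=.04 if r[0][0]<260 else .012
        q=pts(c,b,z)[:,:2]; print(q.round(4).tolist(), 'centre',q.mean(0).round(4),'sides',np.linalg.norm(q-np.roll(q,-1,0),axis=1).round(4))
# dark parts in tub & jig
d=(g<75)&(hsv[...,1]<110)
for (x0,y0,x1,y1,z) in [(112,185,250,300,.017),(355,170,462,270,.034)]:
    m=np.zeros_like(w); m[y0:y1,x0:x1]=d[y0:y1,x0:x1]
    cs,_=cv2.findContours(m,cv2.RETR_EXTERNAL,cv2.CHAIN_APPROX_NONE)
    for k in cs:
        if cv2.contourArea(k)>25:
            r=cv2.minAreaRect(k); q=pts(c,cv2.boxPoints(r),z)[:,:2]; print(np.round(r[0],1),np.round(r[1],1),round(r[2],1),'ctr',q.mean(0).round(4),'sides',np.linalg.norm(q-np.roll(q,-1,0),axis=1)[:2].round(4))
for n,px,z in(('jar',(288,252),.085),('gauge',(283,143),.085)): print(n,pts(c,px,z))
a=cv2.resize(im[183:303,105:255],None,fx=4,fy=4,interpolation=cv2.INTER_CUBIC); cv2.imwrite('pics/tub.png',a)
a=cv2.resize(im[155:275,345:475],None,fx=5,fy=5,interpolation=cv2.INTER_CUBIC); cv2.imwrite('pics/jig.png',a)
E
```

```text
((177.9327392578125, 243.3389129638672), (127.38652038574219, 101.948974609375), 6.1466264724731445)
[[0.3727, 0.3913], [0.5963, 0.3682], [0.5619, 0.0862], [0.3416, 0.1119]] centre [0.4681 0.2394] sides [0.2248 0.284  0.2219 0.2811]
((407.5217590332031, 219.44635009765625), (90.01202392578125, 66.85035705566406), 22.109447479248047)
[[0.4849, -0.1493], [0.6237, -0.2093], [0.5446, -0.3968], [0.4065, -0.335]] centre [ 0.5149 -0.2726] sides [0.1512 0.2035 0.1513 0.2016]
((248.7490997314453, 20.455015182495117), (32.413516998291016, 474.22515869140625), 88.85424041748047)
[[1.02, 0.64], [1.0176, -0.4661], [0.9392, -0.4624], [0.9398, 0.6336]] centre [0.9791 0.0863] sides [1.1061 0.0785 1.096  0.0804]
[242.8 252.1] [ 2.8 94.5] 6.1 ctr [0.447  0.0977] sides [0.21   0.0063]
[429.7 181.4] [ 8.8 28.4] 24.0 ctr [ 0.5973 -0.319 ] sides [0.064  0.0196]
jar [[ 0.4470086  -0.00255356  0.085     ]]
gauge [[0.67717829 0.00494491 0.085     ]]
```

View pics/jig.png

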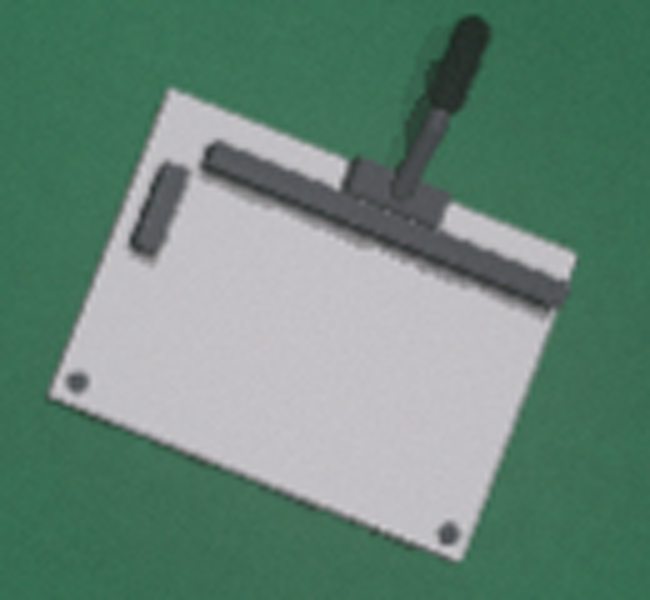

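The crop shows the fence along the plate's far side and the end stop at the left, just as described. The plate measures 151 × 202, centred at (0.515, −0.273), with yaw ≈ −0.40 rad.

```bash
python3 - <<'E'
from h import *
c=cam('top'); q=pts(c,[(193.5,211),(175,209.3),(210,212.5),(168,210),(220,213)],.017); print(q.round(4))
s=sense(); print(togo(s,[q[0,0],q[0,1]-.0,.2],1.455))
E
```

```text
[[0.5396 0.2078 0.017 ]
 [0.544  0.2497 0.017 ]
 [0.5358 0.1706 0.017 ]
 [0.5426 0.2656 0.017 ]
 [0.5343 0.1482 0.017 ]]
(array([ 1.44530883, -1.51342384,  0.07864767]), np.float64(-0.6985136252873855), np.float64(0.3577773631823883))
```

Call:
carry_out(deltas=[0.09, -0.09, 0, 0, 0.18, -0.18, 0, 0, 0.26, -0.28, 0, 0, 0.35, -0.37, 0, 0, 0.43, -0.45, 0, 0])

```text
clock: 0.6
ee_pos: [0.3084, -0.3312, 0.2309]
tcp_rot: [0.984, 0.178, 0.0, -0.0]
ft_force: [1.3, -0.7, 0.7]
width: 0.999
finger_force: 0.0
```

Call:
carry_out(deltas=[0.09, -0.09, 0, 0, 0.18, -0.18, 0, 0, 0.26, -0.28, 0, 0, 0.35, -0.37, 0, 0, 0.43, -0.45, 0, 0])

```text
clock: 1.1
ee_pos: [0.4065, -0.1023, 0.2313]
tcp_rot: [0.984, 0.178, 0.0, 0.0]
ft_force: [1.5, -0.8, -0.8]
width: 1.004
finger_force: 0.0
```

Call:
carry_out(deltas=[0.09, -0.09, 0, 0, 0.18, -0.18, 0, 0, 0.26, -0.28, 0, 0, 0.35, -0.37, 0, 0, 0.43, -0.45, 0, 0])

```text
clock: 1.6
ee_pos: [0.5046, 0.1269, 0.2311]
tcp_rot: [0.984, 0.178, 0.0, 0.0]
ft_force: [1.2, -1.5, 0.6]
width: 1.0
finger_force: 0.0
```

Call:
carry_out(deltas=[0.08, -0.08, 0.01, -0.08, 0.15, -0.15, 0.01, -0.18, 0.15, -0.16, 0.03, -0.27, 0.15, -0.16, 0.04, -0.36, 0.15, -0.16, 0.05, -0.45])

```text
clock: 2.1
ee_pos: [0.5377, 0.206, 0.2102]
tcp_rot: [0.86, 0.511, -0.001, -0.0]
ft_force: [-1.6, 0.0, 0.2]
width: 0.997
finger_force: 0.0
```

Call:
carry_out(deltas=[0, 0, 0.01, -0.09, 0, 0, 0.02, -0.18, 0, 0, 0.03, -0.25, 0, 0, 0.03, -0.25, 0, 0, 0.03, -0.25])

```text
clock: 2.6
ee_pos: [0.538, 0.2054, 0.1991]
tcp_rot: [0.747, 0.665, -0.0, -0.0]
ft_force: [0.1, 0.9, -0.6]
width: 0.996
finger_force: 0.0
```

```bash
python3 - <<'E'
from h import *
s=sense(); im=camera('wrist'); cv2.imwrite('pics/w1.png',im[:,:,::-1]); np.save('w1.npy',[s],allow_pickle=True)
print(s['clock'],s['ee_pos'],s['joint_pos'],togo(s,[.5396,.2078,.2],1.455))
c=cam('wrist',s); print(proj(c,s['ee_pos']+[0,0,-.18]))
E
```

```text
2.6 [0.53795915 0.20540403 0.19907362] [ 1.37791803e-01  2.67045100e-02 -4.16506865e-02  1.50299014e+00
 -1.14950239e-04  1.82535229e+00] (array([ 0.00642646,  0.00337521, -0.00231926]), np.float64(-0.0006160840270438056), np.float64(1.4540322574733227))
[[276.43630049 182.847991  ]]
```

View pics/w1.png

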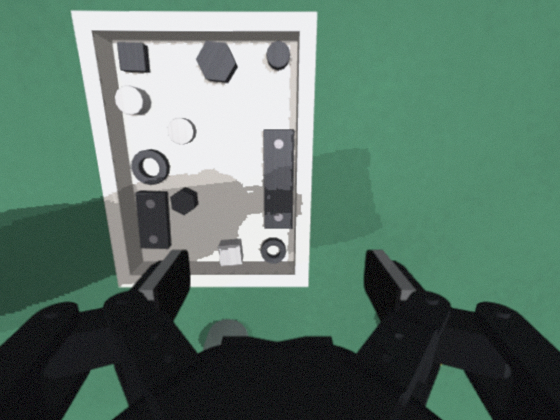

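The wrist view shows the long bar at px (263–294, 130–228) with marks near (278,144) and (278,217). The small collar is below it at (273,250). The floor to its left is free as far as the small hex at (184,201). I'll measure it exactly, then drag the bar off the wall by pressing on its top with shut fingers.

```bash
python3 - <<'E'
from h import *
s=np.load('w1.npy',allow_pickle=True)[0]; c=cam('wrist',s); im=cv2.imread('pics/w1.png'); g=cv2.cvtColor(im,cv2.COLOR_BGR2GRAY)
roi=np.zeros_like(g); roi[120:238,255:297]=1
d=((g<95)&(roi>0)).astype(np.uint8); d=cv2.morphologyEx(d,cv2.MORPH_CLOSE,np.ones((9,9)))
k=max(cv2.findContours(d,0,1)[0],key=cv2.contourArea); r=cv2.minAreaRect(k); print(r)
q=pts(c,cv2.boxPoints(r),.017); print(q[:,:2].round(4),q.mean(0).round(4),np.linalg.norm(q-np.roll(q,-1,0),axis=1).round(4))
m=[]
for y0 in(134,206):
    e=g[y0:y0+20,270:287].astype(float); e=np.where(e>e.max()-45,e-e.max()+46,0); yy,xx=np.mgrid[y0:y0+20,270:287]; m.append((( e*xx).sum()/e.sum(),(e*yy).sum()/e.sum()))
print(m); p=pts(c,m,.017); b=p.mean(0); v=(p[0]-p[1]); print('marks',p.round(4),b.round(4),np.linalg.norm(v),'yaw',np.arctan2(-v[0],v[1]))
print(togo(s,[b[0],b[1],.05],1.455))
# wall inner edge right at rim
print(g[178,250:330:1].tolist())
E
```

```text
((278.5, 179.0), (98.0, 29.0), 90.0)
[[0.5314 0.2643]
 [0.5625 0.2606]
 [0.551  0.1485]
 [0.5168 0.1525]] [0.5404 0.2065 0.017 ] [0.0313 0.1127 0.0344 0.1127]
[(np.float64(278.3718487394958), np.float64(143.49894957983193)), (np.float64(278.3171806167401), np.float64(217.38472834067548))]
marks [[0.5452 0.2483 0.017 ]
 [0.5352 0.1637 0.017 ]] [0.5402 0.206  0.017 ] 0.08516538550294876 yaw -0.11702196896053955
(array([0.00214804, 0.00558711, 0.37268076]), np.float64(-0.0006160840270438056), np.float64(1.4540322574733227))
[240, 241, 241, 240, 239, 240, 240, 240, 240, 239, 240, 240, 232, 161, 103, 88, 89, 89, 87, 84, 89, 87, 89, 90, 90, 91, 90, 90, 89, 86, 88, 92, 90, 93, 89, 91, 91, 94, 90, 90, 93, 68, 64, 102, 133, 115, 138, 225, 241, 239, 240, 239, 240, 239, 239, 239, 239, 239, 239, 240, 235, 186, 123, 106, 105, 105, 107, 105, 104, 110, 106, 105, 110, 107, 106, 109, 108, 108, 108, 105]
```

Call:
carry_out(deltas=[0, 0, 0.09, 0, 0, 0, 0.18, 0, 0, 0, 0.27, 0, 0, 0, 0.34, 0, 0, 0, 0.38, 0], grip=0, squeeze=40)

```text
clock: 3.15
ee_pos: [0.5368, 0.2052, 0.0448]
tcp_rot: [0.747, 0.665, -0.001, -0.001]
ft_force: [-0.5, 0.7, -0.4]
width: 0.142
finger_force: 0.0
```

Call:
carry_out(deltas=[0, 0, 0.01, 0, 0, 0, 0.03, 0, 0, 0, 0.04, 0, 0, 0, 0.05, 0, 0, 0, 0.05, 0])

```text
clock: 3.65
ee_pos: [0.5383, 0.2054, 0.0274]
tcp_rot: [0.746, 0.666, 0.0, 0.0]
ft_force: [0.1, 0.3, 1.2]
width: -0.001
finger_force: 0.0
```

Call:
carry_out(deltas=[0, 0, 0.003, 0, 0, 0, 0.006, 0, 0, 0, 0.01, 0, 0, 0, 0.01, 0, 0, 0, 0.01, 0])

```text
clock: 4.15
ee_pos: [0.5381, 0.2054, 0.0233]
tcp_rot: [0.746, 0.666, -0.0, 0.0]
ft_force: [0.4, -0.1, -0.3]
width: 0.002
finger_force: 0.0
```

Call:
carry_out(deltas=[0, 0, 0.005, 0, 0, 0, 0.01, 0, 0, 0, 0.013, 0, 0, 0, 0.016, 0, 0, 0, 0.016, 0])

```text
clock: 4.65
ee_pos: [0.5381, 0.2054, 0.0171]
tcp_rot: [0.746, 0.666, -0.0, 0.0]
ft_force: [-1.4, -0.5, 3.0]
width: 0.001
finger_force: 1.7
```

Call:
carry_out(deltas=[0, 0, 0.002, 0, 0, 0, 0.004, 0, 0, 0, 0.005, 0, 0, 0, 0.005, 0, 0, 0, 0.005, 0])

```text
clock: 5.15
ee_pos: [0.5389, 0.2055, 0.017]
tcp_rot: [0.746, 0.666, 0.001, 0.001]
ft_force: [-6.9, -1.4, 18.2]
width: -0.004
finger_force: 9.2
```

Call:
carry_out(deltas=[0, -0.01, 0, 0, 0, -0.02, 0, 0, 0, -0.03, 0, 0, 0, -0.04, 0, 0, 0, -0.05, 0, 0])

```text
clock: 5.65
ee_pos: [0.5209, 0.2079, 0.017]
tcp_rot: [0.746, 0.666, 0.002, 0.002]
ft_force: [4.0, -0.7, 8.3]
width: -0.001
finger_force: 4.4
```

Call:
carry_out(deltas=[0, -0.01, 0, 0, 0, -0.02, 0, 0, 0, -0.03, 0, 0, 0, -0.04, 0, 0, 0, -0.05, 0, 0])

```text
clock: 6.15
ee_pos: [0.5011, 0.2101, 0.017]
tcp_rot: [0.746, 0.666, 0.002, 0.002]
ft_force: [3.7, -0.1, 10.0]
width: 0.004
finger_force: 4.5
```

Call:
carry_out(deltas=[0, 0, -0.03, 0, 0, 0, -0.1, 0, 0, 0, -0.2, 0, 0, 0, -0.27, 0, 0, 0, -0.27, 0], grip=60)

```text
clock: 6.65
ee_pos: [0.5008, 0.2104, 0.1279]
tcp_rot: [0.746, 0.666, 0.003, 0.002]
ft_force: [0.4, -0.1, 0.2]
width: 0.702
finger_force: 0.0
```

```bash
python3 - <<'E'
from h import *
s=sense(); im=camera('wrist'); cv2.imwrite('pics/w2.png',im[:,:,::-1]); np.save('w2.npy',[s],allow_pickle=True)
print(s['clock'],s['ee_pos'],s['width'])
E
```

```text
6.65 [0.50082671 0.21038652 0.12793231] 0.7023118146626652
```

View pics/w2.png

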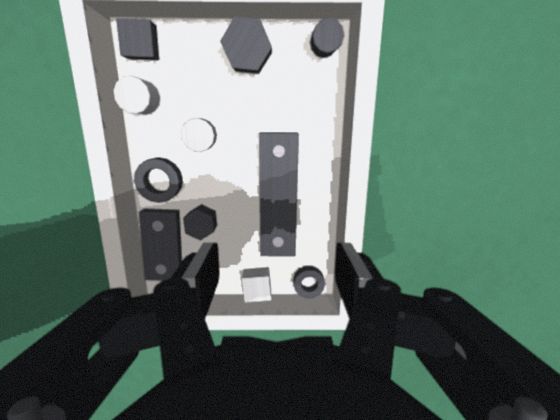

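The bar was dragged cleanly off the wall and is now centred at px (279,194), with marks at (279,151) and (278,242). There is about 33 mm of floor on its right and more on its left, so it can be gripped.

```bash
python3 - <<'E'
from h import *
s=np.load('w2.npy',allow_pickle=True)[0]; c=cam('wrist',s); im=cv2.imread('pics/w2.png'); g=cv2.cvtColor(im,cv2.COLOR_BGR2GRAY)
m=[]
for y0,x0 in((141,269),(232,268)):
    e=g[y0:y0+20,x0:x0+20].astype(float); e=np.where(e>e.max()-45,e-e.max()+46,0); yy,xx=np.mgrid[y0:y0+20,x0:x0+20]; m.append(((e*xx).sum()/e.sum(),(e*yy).sum()/e.sum()))
p=pts(c,m,.017); b=p.mean(0); v=(p[0]-p[1]); yaw=np.arctan2(-v[0],v[1]); print(m,'marks',p.round(4),b.round(4),np.linalg.norm(v),'yaw',yaw)
print(togo(s,[b[0],b[1],.01],np.pi/2+yaw))
print('right wall floor/edge', pts(c,[(298,194),(334,194)],.005).round(4))
E
```

```text
[(np.float64(278.38528642047106), np.float64(150.74353009595814)), (np.float64(277.65745062836623), np.float64(241.5375224416517))] marks [[0.5082 0.2528 0.017 ]
 [0.4981 0.1692 0.017 ]] [0.5032 0.211  0.017 ] 0.08427551549521202 yaw -0.1209797120231913
(array([0.00162943, 0.00372125, 0.29486397]), np.float64(0.004857418213253861), np.float64(1.457446629458791))
right wall floor/edge [[0.522  0.2096 0.005 ]
 [0.5556 0.2057 0.005 ]]
```

Call:
carry_out(deltas=[0.003, 0.004, 0.08, 0, 0.003, 0.004, 0.17, 0, 0.003, 0.004, 0.25, 0, 0.003, 0.004, 0.285, 0, 0.003, 0.004, 0.285, 0], grip=52)

```text
clock: 7.2
ee_pos: [0.4978, 0.2105, 0.0062]
tcp_rot: [0.746, 0.666, -0.002, -0.001]
ft_force: [0.1, 0.4, 0.5]
width: 0.611
finger_force: 0.0
```

Call:
carry_out(deltas=[0, 0, 0.005, 0, 0, 0, 0.01, 0, 0, 0, 0.013, 0, 0, 0, 0.016, 0, 0, 0, 0.016, 0])

```text
clock: 7.7
ee_pos: [0.5003, 0.211, 0.0028]
tcp_rot: [0.746, 0.666, 0.0, 0.0]
ft_force: [0.2, -0.5, 0.4]
width: 0.608
finger_force: 0.0
```

Call:
carry_out(deltas=[0, 0, -0.004, 0, 0, 0, -0.004, 0, 0, 0, -0.004, 0, 0, 0, -0.004, 0, 0, 0, -0.004, 0], grip=25, squeeze=60)

```text
clock: 8.2
ee_pos: [0.5006, 0.2111, 0.0049]
tcp_rot: [0.746, 0.666, 0.0, 0.0]
ft_force: [-1.7, -0.8, 6.5]
width: 0.384
finger_force: 61.1
```

Call:
carry_out(deltas=[0, 0, -0.005, 0, 0, 0, -0.01, 0, 0, 0, -0.02, 0, 0, 0, -0.03, 0, 0, 0, -0.04, 0])

```text
clock: 8.7
ee_pos: [0.5001, 0.2109, 0.0204]
tcp_rot: [0.746, 0.666, -0.0, 0.0]
ft_force: [-0.1, 0.8, -2.9]
width: 0.375
finger_force: 60.0
```

Call:
carry_out(deltas=[0, 0, -0.07, 0, 0, 0, -0.16, 0, 0, 0, -0.25, 0, 0, 0, -0.34, 0, 0, 0, -0.36, 0])

```text
clock: 9.2
ee_pos: [0.5023, 0.2113, 0.169]
tcp_rot: [0.746, 0.666, 0.003, 0.002]
ft_force: [-0.3, -0.5, -3.1]
width: 0.379
finger_force: 60.9
```

Call:
carry_out(deltas=[-0.08, 0.01, 0, 0, -0.18, 0.02, 0, 0, -0.28, 0.04, 0, 0, -0.38, 0.05, 0, 0, -0.48, 0.065, 0, 0])

```text
clock: 9.7
ee_pos: [0.5035, 0.0159, 0.1629]
tcp_rot: [0.746, 0.666, -0.0, -0.0]
ft_force: [0.9, 0.1, -3.3]
width: 0.378
finger_force: 60.8
```

Call:
carry_out(deltas=[-0.1, 0.014, 0, 0, -0.2, 0.028, 0, 0, -0.3, 0.04, 0, 0, -0.4, 0.054, 0, 0, -0.48, 0.065, 0, 0])

```text
clock: 10.2
ee_pos: [0.5077, -0.1785, 0.1628]
tcp_rot: [0.746, 0.666, -0.0, -0.0]
ft_force: [1.0, 0.3, -3.3]
width: 0.38
finger_force: 60.8
```

Call:
carry_out(deltas=[-0.09, 0.011, 0, 0.06, -0.17, 0.022, 0, 0.12, -0.23, 0.031, 0, 0.17, -0.247, 0.033, 0, 0.182, -0.247, 0.033, 0, 0.182])

```text
clock: 10.7
ee_pos: [0.5097, -0.2765, 0.1629]
tcp_rot: [0.834, 0.552, -0.0, -0.001]
ft_force: [-0.0, 0.1, -2.8]
width: 0.379
finger_force: 60.8
```

```bash
python3 - <<'E'
from h import *
s=sense(); im=camera('wrist'); cv2.imwrite('pics/w3.png',im[:,:,::-1]); np.save('w3.npy',[s],allow_pickle=True)
print(s['clock'],s['ee_pos'],s['width'],s['ft_force'],s['finger_force'],togo(s,[.5102,-.276,.05],1.171))
E
```

```text
10.7 [ 0.50972092 -0.27649171  0.16285911] 0.37885582993309275 [-0.01576633  0.14263752 -2.81326298] 60.816582441329956 (array([0.00145379, 0.00105749, 0.28214728]), np.float64(-0.0002254092717546524), np.float64(1.1706459279439023))
```

View pics/w3.png

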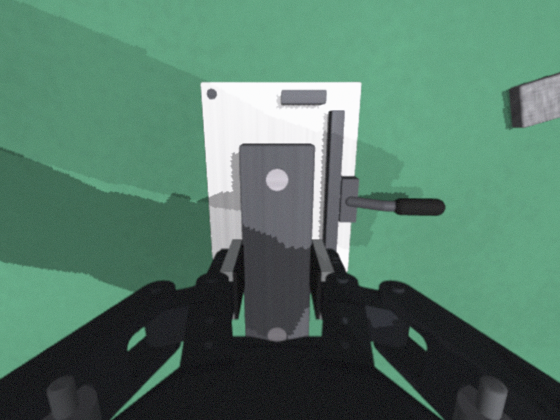

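The bar is held straight over the jig. In this view the plate's far edge runs from (202,83) to (360,83), the end stop is at (281–326, 91–104), and the fence's near face is at about px x = 328. I'll check the jig pose from this closer view.

```bash
python3 - <<'E'
from h import *
s=np.load('w3.npy',allow_pickle=True)[0]; c=cam('wrist',s)
C=np.array([.5149,-.2726]); y=np.array([.389,.921]); y/=np.linalg.norm(y); x=np.array([y[1],-y[0]])
J=lambda P:np.c_[(P[:,:2]-C)@x,(P[:,:2]-C)@y,P[:,2]]
im=cv2.imread('pics/w3.png'); g=cv2.cvtColor(im,cv2.COLOR_BGR2GRAY); hs=cv2.cvtColor(im,cv2.COLOR_BGR2HSV)
w=(hs[...,1]<50)&(g>150)
l=[(np.argmax(w[r,150:400])+150,r) for r in range(100,225,15)]
t=[(k,np.argmax(w[60:120,k])+60) for k in range(215,350,20)]
print('plate -x edge (want -75)',J(pts(c,l,.012))[:,:2].round(4).tolist()); print('plate +y edge (100)',J(pts(c,t,.012))[:,:2].round(4).tolist())
# fence near edge: last bright px before dark going right, at top height .034
f=[]
for r in range(120,240,15):
    row=g[r].astype(int); k=318+np.argmax(row[318:345]<110); f.append((k-.5,r))
print(f); print('fence near top edge (45)',J(pts(c,f,.034))[:,:2].round(4).tolist())
print('stop near-face px',[105+0],J(pts(c,[(300,104),(300,105)],.012)).round(4).tolist(),g[85:115,302].tolist())
e=[(277,180),(277.3,335)]; print('marks in jig',J(pts(c,e,s['ee_pos'][2]+.012)).round(4).tolist())
print('TCP in jig',J(s['ee_pos'][None]).round(4))
E
```

```text
plate -x edge (want -75) [[-0.0746, 0.081], [-0.0747, 0.0674], [-0.0747, 0.0534], [-0.0748, 0.0391], [-0.0748, 0.0243], [-0.0749, 0.009], [-0.0749, -0.0066], [-0.0739, -0.0227], [-0.0739, -0.0393]]
plate +y edge (100) [[-0.0604, 0.0968], [-0.0417, 0.0968], [-0.0231, 0.0968], [-0.0044, 0.0968], [0.0143, 0.0968], [0.0329, 0.0967], [0.0516, 0.0966]]
[(np.float64(327.5), 120), (np.float64(326.5), 135), (np.float64(325.5), 150), (np.float64(324.5), 165), (np.float64(324.5), 180), (np.float64(323.5), 195), (np.float64(322.5), 210), (np.float64(322.5), 225)]
fence near top edge (45) [[0.0426, 0.0627], [0.0423, 0.0496], [0.042, 0.0362], [0.0417, 0.0224], [0.0423, 0.0082], [0.042, -0.0065], [0.0416, -0.0215], [0.0423, -0.037]]
stop near-face px [105] [[0.0194, 0.0773, 0.012], [0.0194, 0.0764, 0.012]] [252, 252, 252, 249, 224, 150, 129, 130, 127, 129, 135, 129, 132, 129, 126, 132, 124, 117, 96, 101, 162, 203, 219, 236, 250, 252, 252, 252, 252, 251]
marks in jig [[-0.0025, 0.0366, 0.1749], [-0.0025, -0.0474, 0.1749]]
TCP in jig [[-0.0033 -0.0056  0.1629]]
```

Call:
carry_out(deltas=[0, 0, 0.08, 0, 0, 0, 0.18, 0, 0, 0, 0.28, 0, 0, 0, 0.34, 0, 0, 0, 0.358, 0])

```text
clock: 11.25
ee_pos: [0.5085, -0.273, 0.0174]
tcp_rot: [0.833, 0.554, -0.001, -0.003]
ft_force: [-0.8, -0.4, -3.9]
width: 0.383
finger_force: 60.7
```

Call:
carry_out(deltas=[0, 0, 0.003, 0, 0, 0, 0.006, 0, 0, 0, 0.01, 0, 0, 0, 0.014, 0, 0, 0, 0.014, 0])

```text
clock: 11.75
ee_pos: [0.5105, -0.2764, 0.0158]
tcp_rot: [0.833, 0.553, 0.0, 0.0]
ft_force: [0.2, 0.7, -3.6]
width: 0.379
finger_force: 60.8
```

Call:
carry_out(deltas=[0, 0, 0.003, 0, 0, 0, 0.005, 0, 0, 0, 0.007, 0, 0, 0, 0.008, 0, 0, 0, 0.008, 0])

```text
clock: 12.25
ee_pos: [0.5102, -0.2761, 0.012]
tcp_rot: [0.833, 0.553, -0.0, -0.0]
ft_force: [-0.3, 0.2, -3.0]
width: 0.378
finger_force: 60.8
```

Call:
carry_out(deltas=[0, 0, 0.001, 0, 0, 0, 0.002, 0, 0, 0, 0.003, 0, 0, 0, 0.003, 0, 0, 0, 0.003, 0])

```text
clock: 12.75
ee_pos: [0.5104, -0.2762, 0.0119]
tcp_rot: [0.833, 0.553, -0.0, 0.0]
ft_force: [-4.2, 2.8, 6.8]
width: 0.373
finger_force: 62.0
```

Call:
carry_out(deltas=[0, 0, 0.001, 0, 0, 0, 0.002, 0, 0, 0, 0.002, 0, 0, 0, 0.002, 0, 0, 0, 0.002, 0])

```text
clock: 13.25
ee_pos: [0.5104, -0.2762, 0.0119]
tcp_rot: [0.833, 0.553, -0.0, 0.0]
ft_force: [-6.8, 5.7, 14.2]
width: 0.377
finger_force: 62.9
```

Call:
carry_out(deltas=[0, 0, -0.005, 0, 0, 0, -0.005, 0, 0, 0, -0.005, 0, 0, 0, -0.005, 0, 0, 0, -0.005, 0], grip=46)

```text
clock: 13.75
ee_pos: [0.5102, -0.2761, 0.0119]
tcp_rot: [0.833, 0.553, -0.0, -0.0]
ft_force: [0.2, 0.0, 1.2]
width: 0.541
finger_force: 0.0
```

Call:
carry_out(deltas=[0, 0, -0.03, 0, 0, 0, -0.08, 0, 0, 0, -0.13, 0, 0, -0.05, -0.13, 0, 0, -0.1, -0.13, 0])

```text
clock: 14.25
ee_pos: [0.4737, -0.261, 0.0659]
tcp_rot: [0.833, 0.553, 0.0, 0.001]
ft_force: [-0.1, 0.0, -0.4]
width: 0.541
finger_force: 0.0
```

Call:
carry_out(deltas=[0, 0, 0, 0, 0, 0, 0, 0, 0, 0, 0, 0, 0, 0, 0, 0, 0, 0, 0, 0], grip=0)

```text
clock: 14.75
ee_pos: [0.4737, -0.2607, 0.0641]
tcp_rot: [0.833, 0.553, -0.0, 0.0]
ft_force: [-0.8, 0.7, 0.4]
width: -0.001
finger_force: 0.0
```

```bash
python3 - <<'E'
from h import *
s=sense(); im=camera('wrist'); cv2.imwrite('pics/w4.png',im[:,:,::-1]); np.save('w4.npy',[s],allow_pickle=True)
C=np.array([.5149,-.2726]); y=np.array([.389,.921]); y/=np.linalg.norm(y); x=np.array([y[1],-y[0]])
print(s['clock'],s['ee_pos'],s['width'],s['ft_force'],(s['ee_pos'][:2]-C)@np.c_[x,y])
E
```

```text
14.75 [ 0.47368957 -0.26071419  0.06407313] -0.0008521508164427369 [-0.75874672  0.66243938  0.44840638] [-0.04258771 -0.00508514]
```

View pics/w4.png

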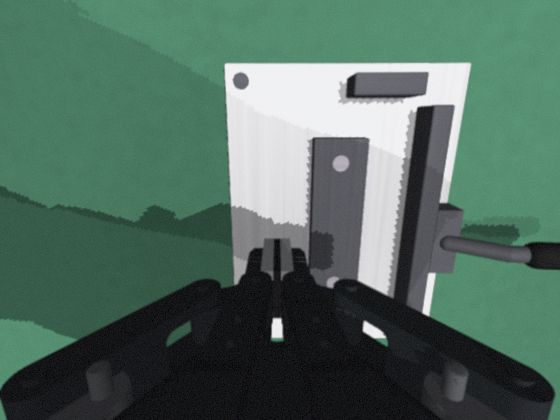

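The bar lies flat on the plate, parallel to the fence (px 311–368, top end at y = 137). The shut fingers are at (277,260), just to its left. Next I descend and push towards the fence.

Call:
carry_out(deltas=[0, 0, 0.04, 0, 0, 0, 0.08, 0, 0, 0, 0.11, 0, 0, 0, 0.12, 0, 0, 0, 0.12, 0])

```text
clock: 15.3
ee_pos: [0.4731, -0.2603, 0.0156]
tcp_rot: [0.833, 0.553, -0.0, -0.001]
ft_force: [-0.4, -0.4, 0.3]
width: 0.001
finger_force: 0.0
```

Call:
carry_out(deltas=[0, 0.01, 0, 0, 0, 0.02, 0, 0, 0, 0.03, 0, 0, 0, 0.04, 0, 0, 0, 0.05, 0, 0])

```text
clock: 15.8
ee_pos: [0.4921, -0.2686, 0.0166]
tcp_rot: [0.833, 0.553, -0.0, 0.0]
ft_force: [-4.7, 1.9, 6.0]
width: -0.0
finger_force: 3.1
```

Call:
carry_out(deltas=[0, 0.01, 0, 0, 0, 0.02, 0, 0, 0, 0.03, 0, 0, 0, 0.035, 0, 0, 0, 0.04, 0, 0])

```text
clock: 16.3
ee_pos: [0.5067, -0.2746, 0.0164]
tcp_rot: [0.833, 0.553, -0.0, -0.0]
ft_force: [-3.6, 1.6, 5.2]
width: 0.004
finger_force: 3.1
```

```bash
python3 - <<'E'
from h import *
s=sense(); im=camera('wrist'); cv2.imwrite('pics/w5.png',im[:,:,::-1]); np.save('w5.npy',[s],allow_pickle=True)
print(s['clock'],s['ee_pos'],s['ft_force'],s['moment'])
E
```

```text
16.3 [ 0.50667228 -0.27464115  0.0163861 ] [-3.61782883  1.63400794  5.23490384] [0.32709615 0.79040113 0.00708501]
```

View pics/w5.png

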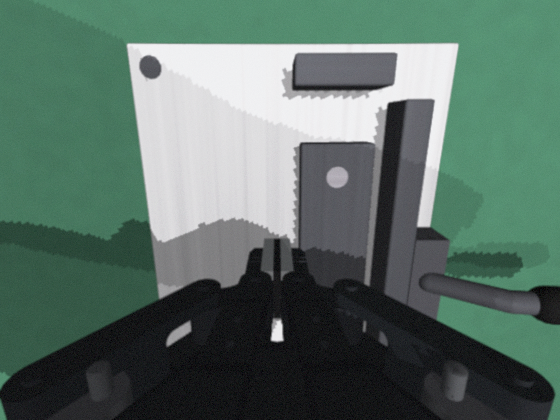

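The bar (px 299–375) is still straight and nearly at the fence (foot at about px 375–388), and its end is clear of the stop. I'll keep pressing.

Call:
carry_out(deltas=[0, 0.002, 0, 0, 0, 0.004, 0, 0, 0, 0.006, 0, 0, 0, 0.008, 0, 0, 0, 0.01, 0, 0])

```text
clock: 16.85
ee_pos: [0.5102, -0.2761, 0.0163]
tcp_rot: [0.833, 0.553, -0.0, -0.0]
ft_force: [-3.6, 0.5, 5.3]
width: -0.002
finger_force: 2.9
```

Call:
carry_out(deltas=[0, 0.002, 0, 0, 0, 0.004, 0, 0, 0, 0.006, 0, 0, 0, 0.008, 0, 0, 0, 0.008, 0, 0])

```text
clock: 17.35
ee_pos: [0.5127, -0.2769, 0.0162]
tcp_rot: [0.833, 0.553, -0.0, -0.001]
ft_force: [-5.4, 4.1, 8.1]
width: -0.002
finger_force: 4.7
```

Call:
carry_out(deltas=[0, 0.002, 0, 0, 0, 0.004, 0, 0, 0, 0.006, 0, 0, 0, 0.006, 0, 0, 0, 0.006, 0, 0])

```text
clock: 17.85
ee_pos: [0.5131, -0.2771, 0.016]
tcp_rot: [0.833, 0.553, -0.002, -0.002]
ft_force: [-15.6, 6.6, 15.3]
width: 0.001
finger_force: 11.0
```

Call:
carry_out(deltas=[0, 0.002, 0, 0, 0, 0.004, 0, 0, 0, 0.004, 0, 0, 0, 0.004, 0, 0, 0, 0.004, 0, 0])

```text
clock: 18.35
ee_pos: [0.5134, -0.2771, 0.016]
tcp_rot: [0.833, 0.553, -0.002, -0.003]
ft_force: [-23.5, 9.0, 20.3]
width: -0.003
finger_force: 15.4
```

Call:
carry_out(deltas=[0, -0.02, 0, 0, 0, -0.05, 0, 0, 0, -0.05, -0.04, 0, 0, -0.05, -0.1, 0, -0.05, -0.05, -0.1, 0])

```text
clock: 18.85
ee_pos: [0.4935, -0.2902, 0.0608]
tcp_rot: [0.833, 0.554, 0.001, 0.003]
ft_force: [-0.3, 0.0, -0.8]
width: -0.002
finger_force: 0.0
```

Call:
carry_out(deltas=[-0.08, 0, 0, 0, -0.15, 0, 0, 0, -0.15, 0.05, 0, 0, -0.15, 0.09, 0, 0, -0.15, 0.09, 0, 0])

```text
clock: 19.35
ee_pos: [0.5022, -0.3603, 0.0573]
tcp_rot: [0.833, 0.553, 0.0, 0.001]
ft_force: [0.7, 0.3, -0.7]
width: -0.001
finger_force: 0.0
```

```bash
python3 - <<'E'
from h import *
s=sense(); im=camera('wrist'); cv2.imwrite('pics/w6.png',im[:,:,::-1]); np.save('w6.npy',[s],allow_pickle=True)
C=np.array([.5149,-.2726]); y=np.array([.389,.921]); y/=np.linalg.norm(y); x=np.array([y[1],-y[0]])
print(s['clock'],s['ee_pos'],(s['ee_pos'][:2]-C)@np.c_[x,y])
c=cam('wrist',s); print(proj(c,[*(C+x*.028+y*-.0625),.024]),proj(c,[*(C+x*.028+y*.0525),.024]),proj(c,s['ee_pos']))
E
```

```text
19.35 [ 0.50222407 -0.36027192  0.05732967] [ 0.02243476 -0.08569554]
[[284.66345553 195.4734632 ]] [[286.22324045 -22.71296391]] [[275.77515869 253.09033142]]
```

View pics/w6.png

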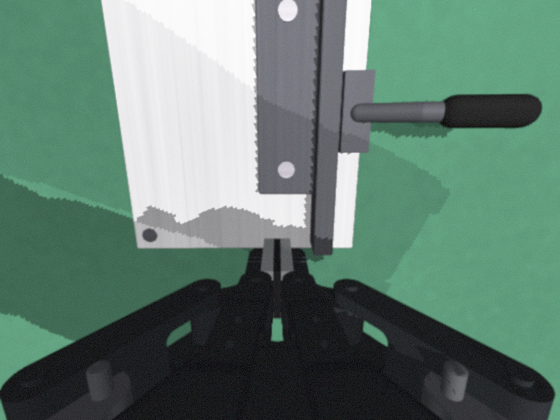

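The bar lies along the fence (px 257–315), with its near end at y = 192. The fingers at (277,250) sit beyond that end. I'll descend and push it along the fence.

Call:
carry_out(deltas=[0, -0.005, 0.04, 0, 0, -0.005, 0.07, 0, 0, -0.005, 0.09, 0, 0, -0.005, 0.1, 0, 0, -0.005, 0.1, 0])

```text
clock: 19.9
ee_pos: [0.4981, -0.3575, 0.0151]
tcp_rot: [0.833, 0.553, -0.0, -0.001]
ft_force: [0.5, 0.1, 0.6]
width: 0.002
finger_force: 0.0
```

Call:
carry_out(deltas=[0.008, 0, 0, 0, 0.016, 0, 0, 0, 0.024, 0, 0, 0, 0.032, 0, 0, 0, 0.04, 0, 0, 0])

```text
clock: 20.4
ee_pos: [0.5051, -0.3434, 0.0165]
tcp_rot: [0.833, 0.553, -0.0, 0.0]
ft_force: [-0.6, -1.4, 1.6]
width: -0.003
finger_force: 1.1
```

Call:
carry_out(deltas=[0.008, 0, 0, 0, 0.016, 0, 0, 0, 0.024, 0, 0, 0, 0.032, 0, 0, 0, 0.04, 0, 0, 0])

```text
clock: 20.9
ee_pos: [0.5112, -0.3284, 0.0162]
tcp_rot: [0.833, 0.553, -0.0, 0.0]
ft_force: [-1.7, -2.3, 1.7]
width: 0.0
finger_force: 1.2
```

Call:
carry_out(deltas=[0.004, 0, 0, 0, 0.008, 0, 0, 0, 0.01, 0, 0, 0, 0.012, 0, 0, 0, 0.014, 0, 0, 0])

```text
clock: 21.4
ee_pos: [0.5129, -0.3245, 0.0162]
tcp_rot: [0.834, 0.553, -0.001, 0.001]
ft_force: [-4.3, -9.6, -0.4]
width: -0.002
finger_force: 5.1
```

Call:
carry_out(deltas=[0.002, 0, 0, 0, 0.004, 0, 0, 0, 0.006, 0, 0, 0, 0.008, 0, 0, 0, 0.008, 0, 0, 0])

```text
clock: 21.9
ee_pos: [0.5132, -0.3245, 0.0166]
tcp_rot: [0.834, 0.552, -0.003, 0.002]
ft_force: [-9.3, -18.4, -2.0]
width: -0.0
finger_force: 10.4
```

Call:
carry_out(deltas=[-0.02, 0, 0, 0, -0.05, 0, 0, 0, -0.07, 0, 0, 0, -0.07, 0, -0.08, 0, -0.07, 0, -0.17, 0])

```text
clock: 22.4
ee_pos: [0.5024, -0.3455, 0.0831]
tcp_rot: [0.833, 0.553, -0.0, -0.002]
ft_force: [1.4, -0.7, 0.5]
width: 0.0
finger_force: 0.0
```

Call:
carry_out(deltas=[0, 0, -0.06, 0, 0.05, 0, -0.12, 0, 0.1, -0.01, -0.2, 0, 0.1, -0.02, -0.25, 0, 0.1, -0.02, -0.25, 0])

```text
clock: 22.9
ee_pos: [0.513, -0.3069, 0.1877]
tcp_rot: [0.833, 0.553, 0.001, 0.002]
ft_force: [-0.0, -0.9, 0.2]
width: 0.001
finger_force: 0.0
```

```bash
python3 - <<'E'
from h import *
s=sense(); im=camera('wrist'); cv2.imwrite('pics/w7.png',im[:,:,::-1]); np.save('w7.npy',[s],allow_pickle=True)
C=np.array([.5149,-.2726]); y=np.array([.389,.921]); y/=np.linalg.norm(y); x=np.array([y[1],-y[0]])
print(s['clock'],s['ee_pos'],(s['ee_pos'][:2]-C)@np.c_[x,y],s['ft_force'])
E
```

```text
22.9 [ 0.51301153 -0.30687499  0.18774204] [ 0.01159623 -0.03230896] [-0.03789908 -0.87210459  0.17027106]
```

View pics/w7.png

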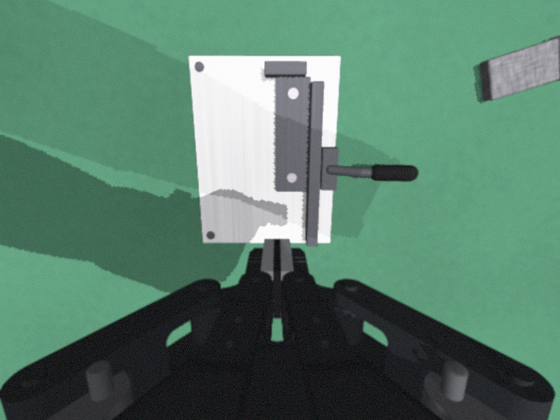

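The bar lies at px (275–310, 77–191), with its end against the stop (foot at about y = 76) and its side along the fence. I'll do one numeric check of the angle and gaps using the marks (293,93) and (292,178) against the plate corners.

```bash
python3 - <<'E'
from h import *
s=np.load('w7.npy',allow_pickle=True)[0]; c=cam('wrist',s); im=cv2.imread('pics/w7.png'); g=cv2.cvtColor(im,cv2.COLOR_BGR2GRAY); hs=cv2.cvtColor(im,cv2.COLOR_BGR2HSV)
m=[]
for x0,y0 in((285,85),(284,170)):
    e=g[y0:y0+16,x0:x0+16].astype(float); e=np.where(e>e.max()-60,e-e.max()+61,0); yy,xx=np.mgrid[y0:y0+16,x0:x0+16]; m.append(((e*xx).sum()/e.sum(),(e*yy).sum()/e.sum()))
w=(hs[...,1]<60)&(g>140)
l=np.array([(np.argmax(w[r,150:260])+150-.5,r) for r in range(65,180,8)]); t=np.array([(k,np.argmax(w[40:80,k])+40-.5) for k in range(200,330,8)])
L=pts(c,l,.012)[:,:2]; T=pts(c,t,.012)[:,:2]; M=pts(c,m,.024)[:,:2]
vx,vy,px,py=cv2.fitLine(L.astype(np.float32),cv2.DIST_HUBER,0,.001,.001).ravel(); y=np.array([vx,vy])*np.sign(vy); x=np.array([y[1],-y[0]])
b=M.mean(0); v=M[0]-M[1]
print('marks',m,'len',np.linalg.norm(v)); print('angle',np.arctan2(v@x,v@y),'jig x',(b-[px,py])@x-.075,'jig y',.1-(np.median(T@y)-b@y))
print(g[130,268:330].tolist()); print(g[58:90,290].tolist())
E
```

```text
marks [(np.float64(292.7385883347422), np.float64(92.98774302620457)), (np.float64(291.3917591125198), np.float64(177.3740095087163))] len 0.08422027501732424
angle -0.0030667436644808053 jig x 0.02864961094262372 jig y 0.021548618539872527
[239, 241, 243, 242, 241, 239, 191, 134, 103, 106, 105, 106, 105, 108, 107, 105, 106, 104, 110, 110, 110, 111, 109, 107, 108, 108, 111, 109, 108, 107, 111, 109, 104, 110, 105, 108, 109, 113, 103, 87, 69, 50, 68, 101, 107, 112, 112, 107, 107, 108, 111, 109, 110, 133, 201, 240, 244, 244, 244, 245, 249, 250]
[252, 252, 234, 164, 131, 131, 127, 127, 130, 131, 133, 129, 128, 125, 127, 117, 87, 57, 73, 113, 131, 131, 130, 131, 129, 131, 130, 130, 134, 139, 178, 227]
```

The bar measures (28.6, 21.5) mm in the jig frame against a target of (28, 22.5), with an angle of −0.003 rad. No white shows in the gaps, and the push forces rose sharply at both contacts. I'm handing it in.

```bash
python3 -c "
from plant import *
print(finish_job())"
```

```text
the job is handed in; nothing more can be done
None
```

I laid the long bar flat on the jig and pressed it first against the fence, then against the end stop. It measured (28.6, 21.5) mm in the jig frame, against a target of (28, 22.5). I handed the job in at about 23 s; no verdict came back.

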